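# Loosen the sander's wing nut, thread direction unknown

## Task

The backing pad of the sander on the robot's left is to be changed: loosen its wing nut by at least a sixth of a turn (60 degrees) and let go. One of the two sanders has a left-hand thread and nothing shows which, so try the nut one way and, if it stays tight, turn it the other way. Leave the nut of the sander on the right as it is.

Things in the scene. Friction and masses are not known exactly. Their poses are not given: they have to be found in the camera images.
- wing_1 (a point): Steel wing nut on top of sander 1, axis vertical. Its wing is an upright bar 56 long, 12 thick, 34 mm high, gripped across its thickness from above. Point: on the axis, mid-bar, 156 mm above the bench, 11 below the bar's top; x along the bar, z up. 12 mm under the bar is the round pad (125 mm diameter, 121 mm above the bench); between them a boss of 26 mm diameter. Sander fixed in a cradle, blue barrel away from the robot.
- wing_2 (a point): Steel wing nut on top of sander 2, axis vertical. Its wing is an upright bar 56 long, 12 thick, 34 mm high, gripped across its thickness from above. Point: on the axis, mid-bar, 156 mm above the bench, 11 below the bar's top; x along the bar, z up. 12 mm under the bar is the round pad (125 mm diameter, 121 mm above the bench); between them a boss of 26 mm diameter. Sander fixed in a cradle, blue barrel away from the robot.
- nut_1 (a joint): Angle (rad) of sander 1's nut, counter-clockwise from above positive; 0 = tight, as at the start. Of the two alike sanders one is left-hand and one right-hand threaded; either may stand on either side. The loosening way turns evenly for most of a turn against 0.15 N m; the tightening way does not turn at all and the resisting torque climbs at once.
- nut_2 (a joint): Angle (rad) of sander 2's nut, counter-clockwise from above positive; 0 = tight, as at the start. Of the two alike sanders one is left-hand and one right-hand threaded; either may stand on either side. The loosening way turns evenly for most of a turn against 0.15 N m; the tightening way does not turn at all and the resisting torque climbs at once.

How it is judged:
At the end, for the whole second after the job is handed in: The wing nut of the sander on the robot's left (the nut with the larger y) has been turned its loosening way by at least 0.96 rad (55 degrees) from tight and is at rest; the other sander's nut is within 0.15 rad of tight (((world y of wing_1 above 0 m and (value of joint nut_1 above 0.96 rad or value of joint nut_1 below -0.96 rad) and not (value of joint nut_2 above 0.15 rad or value of joint nut_2 below -0.15 rad)) or (world y of wing_1 below 0 m and (value of joint nut_2 above 0.96 rad or value of joint nut_2 below -0.96 rad) and not (value of joint nut_1 above 0.15 rad or value of joint nut_1 below -0.15 rad))) and velocity of joint nut_1 between -0.1 and 0.1 rad/s and velocity of joint nut_2 between -0.1 and 0.1 rad/s); the robot touches nothing.
It fails at once if the nut of the sander on the robot's right is turned by more than 0.15 rad ((world y of wing_1 above 0 m and (value of joint nut_2 above 0.15 rad or value of joint nut_2 below -0.15 rad)) or (world y of wing_1 below 0 m and (value of joint nut_1 above 0.15 rad or value of joint nut_1 below -0.15 rad))).
It also fails if it takes over 40 s, if anything falls off the work surface, if the arm or the gripper's body presses on something with over 40 N, if the wrist force passes 120 N, or if a joint passes its speed limit or range.

## Robot

A 6-joint arm with a two-finger parallel gripper is mounted at the origin on the work surface. World frame = base frame: x ahead of the robot, y to its left, z up, the work surface at z = 0. Lengths are in m, angles in rad, forces in N, time in s.
With the tool pointing down it reaches from about 0.275 to 0.75 m from the base axis. Payload 10.2 kg.
Tool frame: the origin (TCP) lies between the finger pads; the fingertips stand 14 mm ahead of it and the grasp point (between the pads) lies 5 mm behind it; z points along the fingers, y is the direction in which the jaws open and shut (so a half turn about z gives the same grasp; the last joint's range is limited). The gripper opens to 85 mm and grips with 20 to 120 N. Pads are 22 mm wide; open, the fingers measure 114 mm over their backs; the gripper's body (76 mm by 85 mm) begins 54 mm behind the grasp point. The pads swing forward as they close: fully open they stand 13 mm farther back than shut.
Start: joints at [0.937, 0.313, 1.498, -0, 1.331, -0.223], TCP at [0.21, 0.481, 0.21] pointing down, gripper open.
Joint ranges: [-2.94, 2.94], [-0.97, 2.17], [0.19, 2.56], [-1.23, 4.37], [0.02, 3.11], [-2.88, 2.88]. Speed limits (rad/s): [2.39, 2.39, 3.01, 3.14, 3.14, 3.14].

## Interface

Orientations are given as a unit quaternion [w, x, y, z].
In Python, from cell import robot, cams gives the robot as it stands.
- The arm moves only by the tool send_rows, never from a script. Its argument "motion" is a list that holds one entry, the list of rows, each a list of 4 numbers: the shift along the tool's x, y, z in units of 40 mm (1.0 is 40 mm), then the turn about the tool's z in degrees. In form: [[[dx, dy, dz, twist], ...]]. A call has 1 to 5 rows; each row shifts and turns the commanded pose from where the row before left it, along the tool's axes as they then stand; what a row does not reach is not made up. A row lasts 1/12 s, in which the tool goes at most 41.7 mm and 7.16 degrees, less where a joint would pass 70% of its speed; a pose out of reach is approached as far as the arm can. A call is refused whole if a number of a shift passes 1 or a number of a turn 7.16, either way. A call with a gripper value outside its range is refused whole. "hand" is the closure, from 0 (fully open) to 1 (shut), set as the call begins (left out, the last holds). The fingers move at their own pace and stop on an object; "force" is the grip in N (left out, the last holds). Time passes only in rows, so rows that do not move let the fingers close. It gives the time, the measured TCP pose, the force and the opening at its end, in the units of the state.
- robot.get_obs(): the state, without advancing time (a new reading comes with each control period).
- cams.grab_frame(name): name is "side" or "top"; returns the picture (480x640x3 uint8, red, green, blue); there is no depth.
- cams.camera_params(name): a dict with "fx", "fy", "cx", "cy" (pixels), "view" (4x4, takes a point from world to camera coordinates). Camera axes: x right, y up, looking along -z (the intrinsics and any distortion apply to the point x, -y, -z); pixel columns grow to the right and rows downward; lengths in m; the calibration is good to about 2 mm. A picture is of the moment at which its call begins. camera_params takes no time and is no camera call.
- robot.close_job(): hands the job in, once; it reports no verdict.
The state is a dict: "time": time; "joint_pos": joint angles; "dq": joint speeds; "tau": joint torques, N m; "ee_pos": TCP position; "tcp_rot": TCP orientation; "wrist_force": force on the tool from outside, world axes, zero at the start; "ft_torque": the same for the moment, N m; "grip_width": opening from 0.0 (shut) to 1.0 (fully open).
Only numpy, scipy, OpenCV 4.12 (cv2) and the standard library are available. Lean on these libraries where they do the work, as an engineer would, in place of code of your own. Each camera call takes 0.05 s, during which the arm holds its last target. There are 200 camera calls.

## Working session

There is one attempt and no reset: what is moved stays moved. The work goes in short steps, Python scripts to look and compute and a tool call to move; the robot and the scene stay as the last step left them, time stands still between calls to the robot, and variables do not carry over. Pictures are saved under pics/ and viewed, about 8 in all and at most 12, crops included, and the job is handed in when it is done.

Besides the shell and the picture viewer there is one more tool, called after "Call:" as name(argument=value, ...) on one line, values as JSON. send_rows: Moves the arm, as the interface text tells. Its arguments: {"type":"object","properties":{"motion":{"type":"array"},"hand":{"type":"number"},"force":{"type":"number"}},"required":["motion"]}

```bash
mkdir -p pics; python3 - <<'E'
from cell import robot, cams
import cv2
print(robot.get_obs())
for n in ("top","side"):
    im=cams.grab_frame(n); cv2.imwrite(f"pics/{n}0.png",im[:,:,::-1]); print(n,cams.camera_params(n))
E
```

```text
{'time': 0.0, 'joint_pos': array([ 9.36599221e-01,  3.13456194e-01,  1.49843744e+00, -2.60880757e-06,
        1.33097908e+00, -2.23366281e-01]), 'dq': array([-8.75814528e-04,  6.23698631e-04,  7.75724821e-05,  6.44395111e-05,
       -6.05099186e-04,  5.56921997e-04]), 'tau': array([ 7.71974442e-05, -4.12270010e+01, -2.59741151e+01, -1.66824047e-04,
        4.15772956e-03,  3.04943399e-05]), 'ee_pos': array([0.20949616, 0.48108619, 0.20933178]), 'tcp_rot': array([-2.64948482e-04,  2.03973511e-01,  9.78976199e-01, -5.82616294e-04]), 'wrist_force': array([-0.63837948, -0.10493206,  0.34243368]), 'ft_torque': array([0.01453861, 0.07147843, 0.01102998]), 'grip_width': 1.0028890196914328}
top {'fx': 567.0139816419288, 'fy': 567.0139816419288, 'cx': 315.95197229705957, 'cy': 248.35984354480922, 'view': array([[ 0.01685225, -0.99982697,  0.00787592, -0.02923993],
       [ 0.98857745,  0.01784151,  0.14965396, -0.53257889],
       [-0.14976858,  0.00526395,  0.98870707, -1.14255937],
       [ 0.        ,  0.        ,  0.        ,  1.        ]])}
side {'fx': 623.5603317014758, 'fy': 623.5603317014758, 'cx': 314.8234118226364, 'cy': 226.9382215472077, 'view': array([[ 0.83040333, -0.5570401 , -0.01168914, -0.45415676],
       [ 0.33867889,  0.48800199,  0.80445675, -0.30288571],
       [-0.44241034, -0.67198243,  0.5938962 , -0.8495563 ],
       [ 0.        ,  0.        ,  0.        ,  1.        ]])}
```

View pics/top0.png

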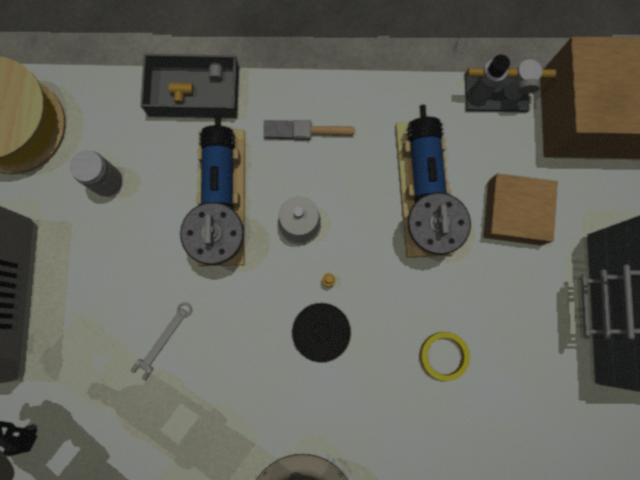

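View pics/side0.png

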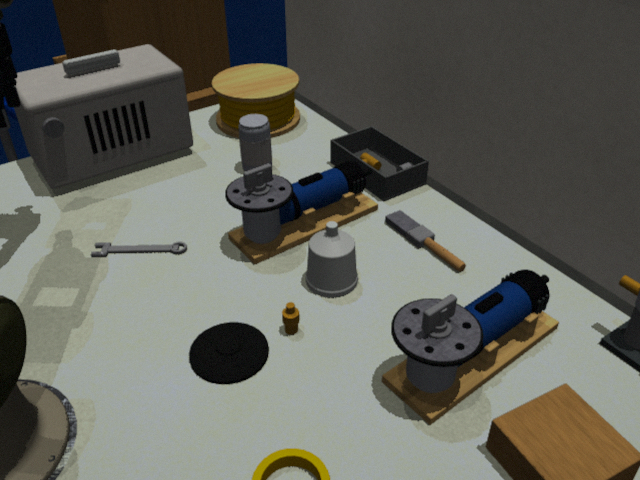

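The top view shows the left sander's pad centre near (211,233), with its bar near (208,230). In the side view its nut is near (258,180). Next I'll look at enlarged crops of both.

```bash
python3 - <<'E'
import cv2,numpy as np
a=cv2.imread("pics/top0.png")[195:270,171:251]; b=cv2.imread("pics/side0.png")[150:225,218:298]
f=lambda i:cv2.resize(cv2.convertScaleAbs(i,alpha=1.5),None,fx=5,fy=5,interpolation=cv2.INTER_CUBIC)
cv2.imwrite("pics/crop0.png",np.hstack([f(a),f(b)]))
E
```

```text
(no output)
```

View pics/crop0.png

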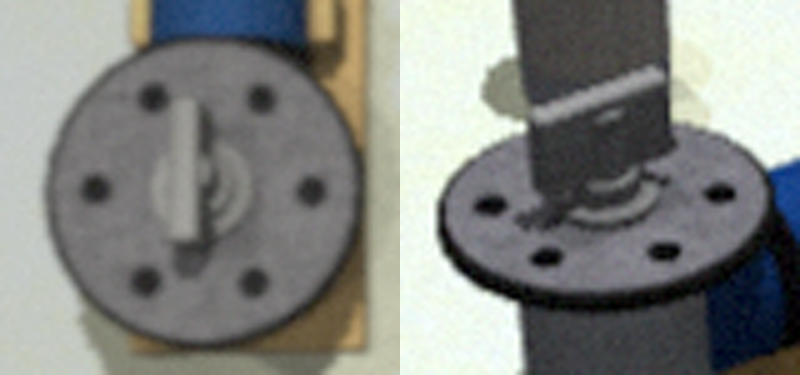

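```bash
cat >h.py <<'E'
import numpy as np
from cell import robot, cams
def ray(n,u,v,z):
    p=cams.camera_params(n); V=p["view"]; R=V[:3,:3]; c=-R.T@V[:3,3]
    d=R.T@np.array([(u-p["cx"])/p["fx"],-(v-p["cy"])/p["fy"],-1]); return (c+d*(z-c[2])/d[2])
def proj(n,P):
    p=cams.camera_params(n); V=p["view"]; q=np.atleast_2d(P)@V[:3,:3].T+V[:3,3]
    return np.c_[p["cx"]-p["fx"]*q[:,0]/q[:,2], p["cy"]+p["fy"]*q[:,1]/q[:,2]]
E
python3 - <<'E'
from h import *
T=lambda u,v,z:ray("top",171+u/5,195+v/5,z); S=lambda u,v,z:ray("side",218+(u-400)/5,150+v/5,z)
print("pad",T(205,192,.121),S(605,213,.121))
for f,a,b in((T,(184,97),(185,242)),(S,(537,115),(662,76))):
    A=f(*a,.167);B=f(*b,.167); d=A-B; print(A,B,"mid",(A+B)/2,"len",np.linalg.norm(d),"yaw",np.degrees(np.arctan2(d[1],d[0])))
print(robot.get_obs()["time"])
E
```

```text
pad [0.54656588 0.18332134 0.121     ] [0.54229112 0.17277631 0.121     ]
[0.5744946 0.1844525 0.167    ] [0.51950321 0.18158535 0.167     ] mid [0.5469989  0.18301892 0.167     ] len 0.05506608187127294 yaw 2.9845936468869634
[0.52146785 0.17864477 0.167     ] [0.57136828 0.17641284 0.167     ] mid [0.54641807 0.17752881 0.167     ] len 0.04995032444396254 yaw 177.439005933201
0.1
```

Call:
send_rows(motion=[[[0,0,-0.4,-6.1],[0,0,-0.4,-6.1],[0,0,-0.2,-6.1],[0,0,0,-6.1],[0,0,0,0]]], hand=0)

```text
time: 0.52
ee_pos: [0.2097, 0.4813, 0.25]
tcp_rot: [0.0, -0.009, 1.0, 0.0]
wrist_force: [0.1, 0.4, -0.8]
grip_width: 1.002
```

Call:
send_rows(motion=[[[-0.72,-0.65,0,0],[-0.72,-0.65,0,0],[-0.72,-0.65,0,0],[-0.72,-0.65,0,0],[-0.72,-0.65,0,0]]])

```text
time: 0.93
ee_pos: [0.3564, 0.352, 0.2494]
tcp_rot: [-0.0, -0.006, 1.0, -0.0]
wrist_force: [0.6, -0.3, -0.4]
grip_width: 1.001
```

Call:
send_rows(motion=[[[-0.72,-0.65,0,0],[-0.72,-0.65,0,0],[-0.72,-0.65,0,0],[-0.72,-0.65,0,0],[-0.72,-0.65,0,0]]])

```text
time: 1.35
ee_pos: [0.5025, 0.2241, 0.2494]
tcp_rot: [-0.001, -0.006, 1.0, -0.0]
wrist_force: [0.4, 1.2, -0.4]
grip_width: 1.004
```

Call:
send_rows(motion=[[[-0.72,-0.65,0,0],[-0.45,-0.5,0,0],[0,0,0,0],[0,0,0,0]]])

```text
time: 1.68
ee_pos: [0.5494, 0.1794, 0.2488]
tcp_rot: [-0.001, -0.005, 1.0, -0.0]
wrist_force: [-0.9, 1.0, 0.2]
grip_width: 1.004
```

```bash
python3 - <<'E'
from h import *
import cv2
o=robot.get_obs(); print(o["time"],o["ee_pos"],o["tcp_rot"],o["joint_pos"])
ims=[cams.grab_frame(n) for n in("top","side")]
P=o["ee_pos"]; c=[proj("top",P)[0],proj("side",P)[0]]; print(c)
f=lambda i,u,v:cv2.resize(cv2.convertScaleAbs(i[v-60:v+60,u-60:u+60,::-1],alpha=1.5),(400,400),interpolation=cv2.INTER_CUBIC)
cv2.imwrite("pics/crop1.png",np.hstack([f(ims[0],212,220),f(ims[1],258,150)]))
E
```

```text
1.6833 [0.54936754 0.17938227 0.24877366] [-1.01150339e-03 -5.00482052e-03  9.99986964e-01 -3.70840636e-05] [ 1.12914913e-01  4.10095725e-01  1.26030622e+00  1.44831660e-04
  1.47320994e+00 -1.46790536e+00]
[array([201.5124765 , 218.82201289]), array([255.8319584 , 126.94831483])]
```

View pics/crop1.png

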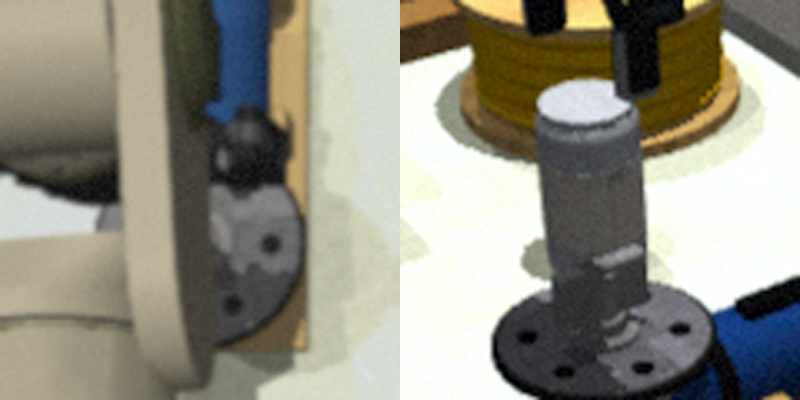

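The arm now hides the bar in the top view. The side view shows the bar clear on the pad at crop (600,280), with the fingers above it. I'll go down with the fingers open, then close gently and use the force reading to centre on the bar.

Call:
send_rows(motion=[[[0.07,0.03,0.6,0],[0,0,0.6,0],[0,0,0.6,0],[0,0,0.5,0],[0,0,0,0]]], force=20)

```text
time: 2.2
ee_pos: [0.5435, 0.1824, 0.1543]
tcp_rot: [-0.003, -0.008, 1.0, -0.0]
wrist_force: [-0.8, 0.2, -0.9]
grip_width: 1.002
```

```bash
python3 - <<'E'
from h import *
import cv2
o=robot.get_obs(); print(o["time"],o["ee_pos"],o["wrist_force"])
im=cams.grab_frame("side")
im=im[130:230,200:320,::-1]
cv2.imwrite("pics/crop2.png",cv2.resize(cv2.convertScaleAbs(im,alpha=1.5),None,fx=6,fy=6,interpolation=cv2.INTER_CUBIC))
E
```

```text
2.2 [0.543539   0.18241768 0.15427841] [-0.81371317  0.22171402 -0.91813063]
```

View pics/crop2.png

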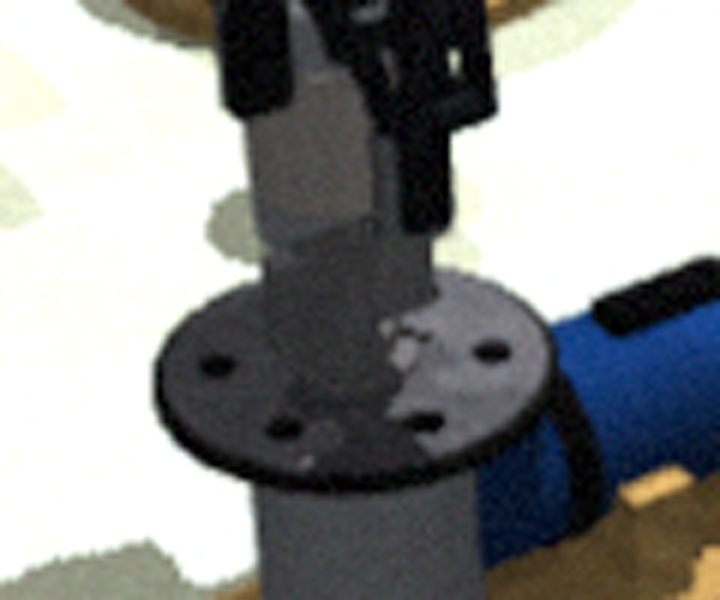

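The open fingers straddle the bar: the far tip is at crop (257,108) and the near tip at (425,230), with the bar between and below them.

```bash
python3 - <<'E'
from h import *
p=np.array([.5435,.1824,0])
for z in(.14,.146,.153):
  print(z,[((proj("side",p+[0,s,z])[0]-[200,130])*6).round() for s in(.0425,.057,-.0425,-.057)])
for z in (.133,.167): print("bar",[((proj("side",[x,.181,z])[0]-[200,130])*6).round() for x in(.5187,.5747)])
E
```

```text
0.14 [array([270., 247.]), array([247., 227.]), array([409., 371.]), array([434., 393.])]
0.146 [array([268., 230.]), array([246., 211.]), array([408., 353.]), array([433., 376.])]
0.153 [array([266., 211.]), array([244., 191.]), array([406., 333.]), array([432., 356.])]
bar [array([269., 354.]), array([430., 297.])]
bar [array([260., 257.]), array([424., 202.])]
```

Call:
send_rows(motion=[[[-0.06,0,0.07,0],[0,0,0,0],[0,0,0,0]]], hand=0.6)

```text
time: 2.5
ee_pos: [0.5491, 0.1819, 0.1563]
tcp_rot: [0.001, -0.008, 1.0, 0.0]
wrist_force: [-0.6, -0.5, -0.5]
grip_width: 0.608
```

```bash
python3 - <<'E'
from h import *
import cv2
o=robot.get_obs(); print(o["time"],o["ee_pos"],o["wrist_force"])
im=cams.grab_frame("side")
P=o["ee_pos"]; print([((proj("side",P+[0,0,d])[0]-[200,110])*6).round() for d in(.06,.005,0,-.014)])
im=im[110:210,200:320,::-1]
cv2.imwrite("pics/crop3.png",cv2.resize(cv2.convertScaleAbs(im,alpha=2.5),None,fx=6,fy=6,interpolation=cv2.INTER_CUBIC))
E
```

```text
2.5 [0.54909744 0.18188859 0.15631039] [-0.6118188  -0.47113989 -0.48034922]
[array([338., 199.]), array([350., 362.]), array([351., 376.]), array([354., 416.])]
```

View pics/crop3.png

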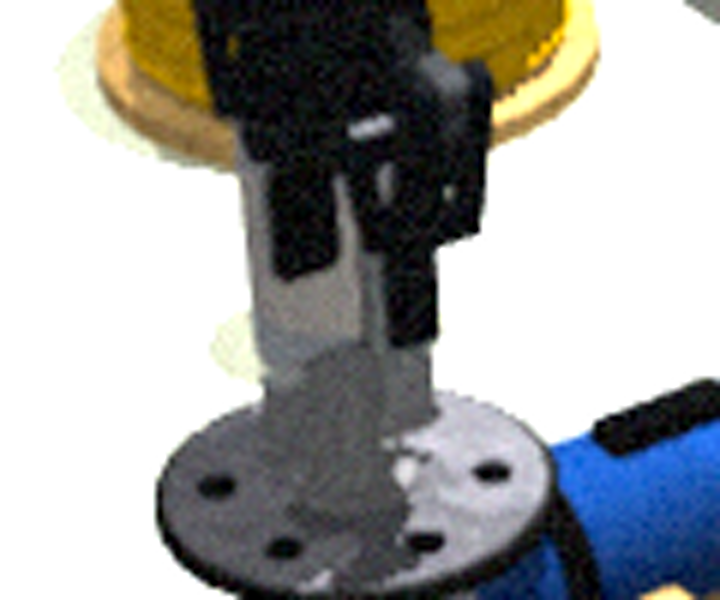

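The fingertips appear at crop (305,272) and (412,340). That's about 30 mm higher than the reported TCP implies. Closing gently settles it: a stop at about 0.14 opening means the bar is between the pads, and 0 means air.

Call:
send_rows(motion=[[[0,0,0,0],[0,0,0,0],[0,0,0,0],[0,0,0,0]]], hand=0.95, force=20)

```text
time: 2.88
ee_pos: [0.5487, 0.1816, 0.1552]
tcp_rot: [0.0, -0.007, 1.0, 0.0]
wrist_force: [1.2, -0.4, -1.3]
grip_width: 0.048
```

It closed on air, so the tips really are above the bar. I'll measure the closed tip in the image against the bar's top.

```bash
python3 - <<'E'
from h import *
import cv2
o=robot.get_obs(); print(o["time"],o["ee_pos"],o["joint_pos"])
im=cams.grab_frame("side"); t=cams.grab_frame("top")
P=o["ee_pos"]; print([((proj("side",P+[0,0,d])[0]-[208,120])*5).round() for d in(.03,.02,.01,0,-.014)],[((proj("top",P+[0,0,d])[0]-[160,160])*4).round() for d in(.03,-.014)])
a=im[120:220,208:288,::-1]; b=t[160:260,160:260,::-1]
cv2.imwrite("pics/crop4.png",np.hstack([cv2.resize(cv2.convertScaleAbs(a,alpha=2.5),(400,500),interpolation=cv2.INTER_CUBIC),cv2.copyMakeBorder(cv2.resize(cv2.convertScaleAbs(b,alpha=1.6),(400,400),interpolation=cv2.INTER_CUBIC),0,100,0,0,0)]))
E
```

```text
2.8833 [0.54865737 0.18158524 0.15522385] [ 1.16991050e-01  4.73384377e-01  1.41180363e+00  8.77826777e-06
  1.25621944e+00 -1.46877248e+00]
[array([247., 194.]), array([248., 219.]), array([250., 243.]), array([252., 267.]), array([255., 300.])] [array([188., 265.]), array([204., 282.])]
```

View pics/crop4.png

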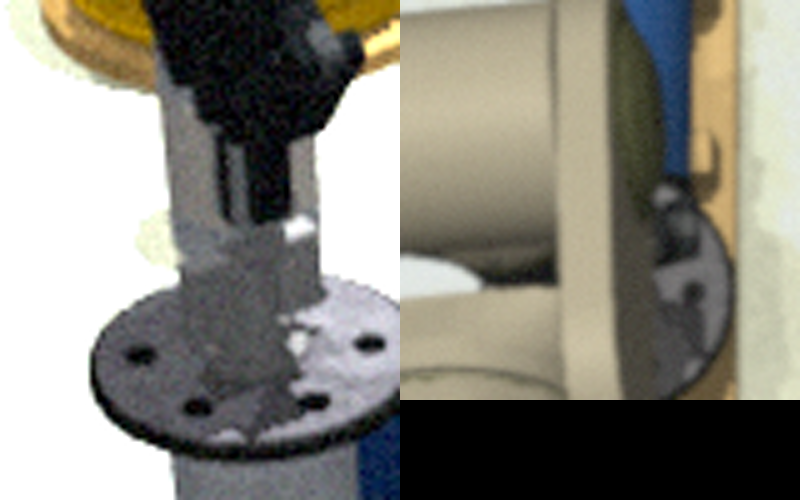

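```bash
python3 - <<'E'
from h import *
from scipy.optimize import least_squares
for s,t in(((272,128),(227,209)),((278,130),(233,212))):
    r=least_squares(lambda X:np.r_[proj("side",X)[0]-s,proj("top",X)[0]-t],[.55,.15,.2]); print(r.x,r.fun)
# wing via same approach, free z, top-bar midpoint and pad centre
for s,t in(((218+39.9,150+19.1),(171+36.9,195+33.9)),((259,192.6),(212,233.4))):
    r=least_squares(lambda X:np.r_[proj("side",X)[0]-s,proj("top",X)[0]-t],[.55,.15,.2]); print(r.x,r.fun)
E
```

```text
[0.56068617 0.13563932 0.26278136] [ 2.25314135 -0.44778186 -1.05214068  2.11724598]
[0.55976552 0.12317611 0.26373628] [-0.3598409   0.07214196  0.17030358 -0.34051103]
[0.54837283 0.1834138  0.16317194] [-0.42171709  0.07756756  0.19082105 -0.40595677]
[0.54830573 0.18483072 0.11220719] [-0.10119291  0.01844214  0.04640383 -0.09936116]
```

Both cameras agree that the finger linkage is horizontally where the reported pose puts it. Only the height is off, by about 30 mm, so I'll reopen, lower in small steps while watching the force, and close again.

Call:
send_rows(motion=[[[0,0,0,0],[0,0,0,0],[0,0.03,0,0],[0,0,0,0]]], hand=0.45)

```text
time: 3.32
ee_pos: [0.5486, 0.1829, 0.1551]
tcp_rot: [0.0, -0.008, 1.0, 0.0]
wrist_force: [0.4, -0.2, -0.2]
grip_width: 0.548
```

Call:
send_rows(motion=[[[0,0,0.2,0],[0,0,0.2,0],[0,0,0.15,0],[0,0,0,0]]])

```text
time: 3.65
ee_pos: [0.5477, 0.1827, 0.1311]
tcp_rot: [-0.002, -0.008, 1.0, -0.0]
wrist_force: [-0.7, 0.3, 0.4]
grip_width: 0.547
```

Call:
send_rows(motion=[[[0,0,0,0],[0,0,0,0],[0,0,0,0],[0,0,0,0]]], hand=1.0, force=20)

```text
time: 3.98
ee_pos: [0.5488, 0.1842, 0.1336]
tcp_rot: [0.001, -0.008, 1.0, 0.001]
wrist_force: [0.0, 8.5, -0.2]
grip_width: 0.133
```

The pads hold the bar now (opening 0.133, about 11 mm). The +8.5 N side force puts the bar slightly farther toward +y. I'll reopen, shift, go about 12 mm deeper and regrip.

Call:
send_rows(motion=[[[0,0,0,0],[0,0,0,0],[0,0.05,0.1,0],[0,0,0.2,0],[0,0,0,0]]], hand=0.6)

```text
time: 4.4
ee_pos: [0.5478, 0.1846, 0.1193]
tcp_rot: [-0.001, -0.008, 1.0, -0.0]
wrist_force: [-0.4, 0.2, -0.0]
grip_width: 0.403
```

Call:
send_rows(motion=[[[0,0,0,0],[0,0,0,0],[0,0,0,0],[0,0,0,0]]], hand=1.0, force=40)

```text
time: 4.73
ee_pos: [0.5486, 0.1845, 0.1211]
tcp_rot: [-0.0, -0.008, 1.0, -0.0]
wrist_force: [-0.9, -2.2, -0.6]
grip_width: 0.131
```

```bash
python3 -c "
from h import *
o=robot.get_obs();print(o)"
```

```text
{'time': 4.7333, 'joint_pos': array([ 1.22386871e-01,  5.09244202e-01,  1.45024091e+00, -4.74656010e-04,
        1.18232508e+00, -1.46337537e+00]), 'dq': array([ 4.45055292e-04,  7.12832480e-04, -4.72661223e-04, -1.13252433e-04,
        4.21101347e-05,  1.23402240e-03]), 'tau': array([  0.89010078, -49.13672805, -24.96670246,   0.46109808,
        -0.10512568,   0.14854075]), 'ee_pos': array([0.54855618, 0.1845273 , 0.12107587]), 'tcp_rot': array([-8.28694410e-05, -7.57280144e-03,  9.99971296e-01, -2.30656803e-04]), 'wrist_force': array([-0.91230983, -2.21598034, -0.62851916]), 'ft_torque': array([-0.28584105, -0.00779869,  0.15718043]), 'grip_width': 0.13071095538089833}
```

That's a well-centred grip. Now a small test turn: twist -3° is counter-clockwise from above.

Call:
send_rows(motion=[[[0,0,0,-1.5],[0,0,0,-1.5],[0,0,0,0],[0,0,0,0]]])

```text
time: 5.07
ee_pos: [0.5485, 0.1846, 0.1211]
tcp_rot: [-0.0, -0.033, 0.999, 0.0]
wrist_force: [-0.4, -2.1, 0.5]
grip_width: 0.134
```

```bash
python3 -c "
from h import *
o=robot.get_obs();print(o['ft_torque'],o['tcp_rot'],o['joint_pos'],o['wrist_force'],o['tau'][5])"
```

```text
[-0.36655562  0.17997919 -0.89092545] [-1.23004782e-04 -3.26280776e-02  9.99467555e-01  2.95757240e-05] [ 1.22230651e-01  5.09187194e-01  1.45026300e+00  8.74396814e-05
  1.18238219e+00 -1.51386654e+00] [-0.42170682 -2.1213845   0.48338779] -0.9709477052092552
```

The resisting moment jumped to -0.89 N m over 3°, well above the 0.15 N m of loosening, so counter-clockwise is the tightening way. I'll go back and try clockwise.

Call:
send_rows(motion=[[[0,0,0,3],[0,0,0,4],[0,0,0,4],[0,0,0,0],[0,0,0,0]]])

```text
time: 5.48
ee_pos: [0.5485, 0.1843, 0.1211]
tcp_rot: [-0.0, 0.061, 0.998, -0.0]
wrist_force: [-1.1, -5.6, -0.9]
grip_width: 0.132
```

```bash
python3 -c "
from h import *
o=robot.get_obs();print(o['ft_torque'],o['tcp_rot'],o['joint_pos'],o['wrist_force'],o['tau'][5])"
```

```text
[-0.86625957  0.12330213 -0.12303712] [-8.62415947e-05  6.13461839e-02  9.98116423e-01 -4.95142699e-04] [ 1.22219806e-01  5.09187370e-01  1.45031051e+00 -1.01795168e-03
  1.18244534e+00 -1.32542143e+00] [-1.05713283 -5.60659788 -0.9070122 ] 0.06152825430035591
```

Clockwise turns freely with almost no moment, so that's the loosening way. I'll keep turning in that direction.

Call:
send_rows(motion=[[[0,0,0,6],[0,0,0,6],[0,0,0,6],[0,0,0,6],[0,0,0,0]]])

```text
time: 5.9
ee_pos: [0.5483, 0.1835, 0.1211]
tcp_rot: [-0.0, 0.27, 0.963, -0.001]
wrist_force: [-2.7, -9.4, 1.1]
grip_width: 0.132
```

```bash
python3 -c "
from h import *
o=robot.get_obs();print(o['ft_torque'],o['wrist_force'],o['tau'][5])"
```

```text
[-1.557094    0.43478744 -0.11537155] [-2.74248684 -9.40916328  1.05952106] 1.2123770266771317
```

Call:
send_rows(motion=[[[-0.02,-0.03,0,6],[0,0,0,6],[0,0,0,6],[0,0,0,6],[0,0,0,0]]])

```text
time: 6.32
ee_pos: [0.5477, 0.1828, 0.121]
tcp_rot: [-0.001, 0.464, 0.886, -0.001]
wrist_force: [-4.8, -6.3, 2.4]
grip_width: 0.135
```

Call:
send_rows(motion=[[[0,0,0,6],[0,0,0,6],[0,0,0,6],[0,0,0,0],[0,0,0,0]]])

```text
time: 6.73
ee_pos: [0.5472, 0.1826, 0.121]
tcp_rot: [-0.001, 0.595, 0.804, -0.002]
wrist_force: [-8.8, -7.7, 4.1]
grip_width: 0.132
```

```bash
python3 -c "
from h import *
o=robot.get_obs();print(o['ft_torque'],o['wrist_force'],o['joint_pos'],o['tau'][5])"
```

```text
[-1.237303    1.45815712 -0.17384453] [-8.77021707 -7.70791352  4.05014012] [ 0.11975025  0.5076442   1.45289105 -0.0016048   1.1852273  -0.17600335] 0.08467895910143852
```

The tool has turned about 74°. Now I'll release and lift.

Call:
send_rows(motion=[[[0,0,0,0],[0,0,0,0],[0,0,0,0],[0,0,0,0]]], hand=0.4)

```text
time: 7.07
ee_pos: [0.5489, 0.1836, 0.1213]
tcp_rot: [0.0, 0.595, 0.803, 0.0]
wrist_force: [0.7, 0.4, -0.1]
grip_width: 0.603
```

Call:
send_rows(motion=[[[0,0,-0.3,0],[0,0,-0.5,0],[0,0,-0.8,0],[0,0,-0.9,0],[0,0,-0.9,0]]])

```text
time: 7.48
ee_pos: [0.5483, 0.1835, 0.2586]
tcp_rot: [-0.0, 0.595, 0.803, 0.0]
wrist_force: [0.0, 0.4, -0.3]
grip_width: 0.597
```

Call:
send_rows(motion=[[[0.6,0.6,0,0],[0.7,0.7,0,0],[0.7,0.7,0,0],[0.7,0.7,0,0],[0,0,0,0]]])

```text
time: 7.9
ee_pos: [0.6222, 0.3236, 0.253]
tcp_rot: [-0.001, 0.594, 0.805, -0.0]
wrist_force: [1.0, 0.2, -0.8]
grip_width: 0.6
```

```bash
python3 - <<'E'
from h import *
import cv2
o=robot.get_obs(); print(o["time"],o["ee_pos"],o["wrist_force"])
a=cams.grab_frame("top")[195:270,171:251,::-1]; b=cams.grab_frame("side")[150:225,218:298,::-1]
f=lambda i:cv2.resize(cv2.convertScaleAbs(i,alpha=1.5),None,fx=5,fy=5,interpolation=cv2.INTER_CUBIC)
cv2.imwrite("pics/crop5.png",np.hstack([f(a),f(b)]))
E
```

```text
7.9 [0.6221592  0.32358538 0.25301952] [ 0.99440164  0.18706928 -0.82436958]
```

View pics/crop5.png

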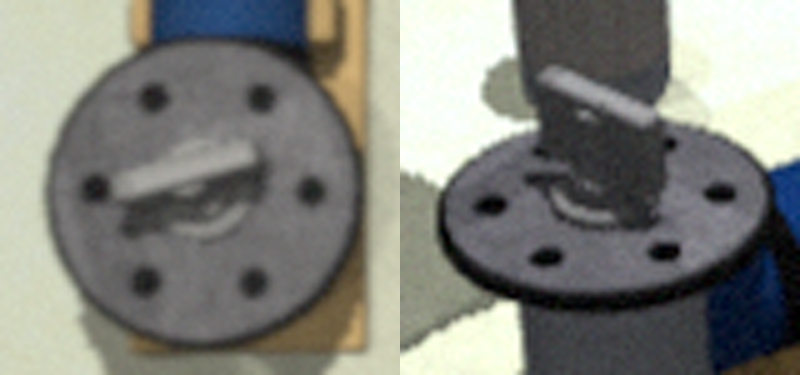

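The bar now runs from crop (115,188) to (255,152) in the top view, about 75° from its starting direction. The gripper is clear and the wrist force is near zero.

```bash
python3 -c "
from h import *
print(robot.close_job())"
```

```text
the job is handed in; nothing more can be done
None
```

The left sander's wing nut is loosened by about 74° clockwise seen from above. I let go, moved the gripper clear and handed the job in at about 8 s.

- **Direction:** A 3° test counter-clockwise met 0.9 N m at once, so that was the tightening way. Clockwise turned freely, with about 0.1–0.2 N m about the vertical at the wrist. So this sander has the left-hand thread.
- **Last checks:** The tool turned about 74°, and the final top picture shows the bar about 75° from where it started. At the end the gripper stood about 0.16 m to the side and 0.13 m above its grip height, and the wrist force was under 1.5 N. I never went near the right sander, but I did not measure its nut again afterwards.
- **Disagreements:**
    - **Tool height:** The fingertips were really about 33 mm higher than the reported tool position implied, so the first closing caught only air. I corrected this from the pictures and the force readings.
    - **Cameras:** The two cameras disagreed by 5–10 mm in y on where the nut and pad were. Centring the grip by force resolved that.
    - **Side force:** While turning, the side force on the grip rose to about 12 N. It vanished on release.

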